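# Find the fan that rubs

### The job

One of these three extraction fans rubs inside, though all look alike. Turn each impeller by hand with a flick and let go, to find the two that run on freely by themselves for more than a full turn and the one that stops at once; then throw that one's isolating lever fully over, away from its fan. Leave the other two levers and everything else on the bench as they are, and do not keep turning the rubbing impeller round.

Things in the scene. Friction and masses are not known exactly. Their poses are not given: they have to be found in the camera images.
- fan_a_hub (a point): one of three look-alike extraction fans, screwed down, lying face up. Grey round open housing: 176 mm outside, 160 mm inside, rim 50 mm above the bench. The point lies on the impeller's vertical axis, at the height of the rim; its x axis points from there to the fan's lever, z up (it belongs to the housing and does not turn with the impeller).
- rotor_a (a joint): turn of fan a's impeller (rad, counter-clockwise from above, endless both ways, counted on over whole turns; starts within 0.6 of 0). At 0 its four blades point along x, y, -x, -y of the fan's point. Weight 0.3 to 0.55 kg. A sound one, once flicked, slows by only about 0.3 rad/s each second; a rubbing one resists with a few N at the blades and stops dead when let go.
- blade_a (a point): outer end of the top edge of one blade of fan a (the blade along x of the fan's point at reading 0); turns with it. The flat upright radial blades span 14 to 72 mm off the axis, are 4 mm thick, and reach from the round back plate (upper face 26 mm above the bench) to 56 mm above the bench, 6 mm over the rim. Hub 32 mm across, top 50 mm above the bench.
- lever_a (a joint): isolating lever of fan a (rad): 0 leaning towards its fan (on), 1.0 at its stop leaning away from it (isolated); stays where it is left, moved by about 1.5 N at the ball. It pivots 130 mm from the impeller's axis along x of the fan's point, 22 mm above the bench, about that point's y axis; starts between 0 and 0.12.
- lever_a_tip (a point): centre of the black ball, 20 mm across, on the end of the lever of fan a, 50 mm from its pivot; about 66 mm above the bench at either end of its swing, 72 mm half-way.
- fan_b_hub (a point): one of three look-alike extraction fans, screwed down, lying face up. Grey round open housing: 176 mm outside, 160 mm inside, rim 50 mm above the bench. The point lies on the impeller's vertical axis, at the height of the rim; its x axis points from there to the fan's lever, z up (it belongs to the housing and does not turn with the impeller).
- rotor_b (a joint): turn of fan b's impeller (rad, counter-clockwise from above, endless both ways, counted on over whole turns; starts within 0.6 of 0). At 0 its four blades point along x, y, -x, -y of the fan's point. Weight 0.3 to 0.55 kg. A sound one, once flicked, slows by only about 0.3 rad/s each second; a rubbing one resists with a few N at the blades and stops dead when let go.
- blade_b (a point): outer end of the top edge of one blade of fan b (the blade along x of the fan's point at reading 0); turns with it. The flat upright radial blades span 14 to 72 mm off the axis, are 4 mm thick, and reach from the round back plate (upper face 26 mm above the bench) to 56 mm above the bench, 6 mm over the rim. Hub 32 mm across, top 50 mm above the bench.
- lever_b (a joint): isolating lever of fan b (rad): 0 leaning towards its fan (on), 1.0 at its stop leaning away from it (isolated); stays where it is left, moved by about 1.5 N at the ball. It pivots 130 mm from the impeller's axis along x of the fan's point, 22 mm above the bench, about that point's y axis; starts between 0 and 0.12.
- lever_b_tip (a point): centre of the black ball, 20 mm across, on the end of the lever of fan b, 50 mm from its pivot; about 66 mm above the bench at either end of its swing, 72 mm half-way.
- fan_c_hub (a point): one of three look-alike extraction fans, screwed down, lying face up. Grey round open housing: 176 mm outside, 160 mm inside, rim 50 mm above the bench. The point lies on the impeller's vertical axis, at the height of the rim; its x axis points from there to the fan's lever, z up (it belongs to the housing and does not turn with the impeller).
- rotor_c (a joint): turn of fan c's impeller (rad, counter-clockwise from above, endless both ways, counted on over whole turns; starts within 0.6 of 0). At 0 its four blades point along x, y, -x, -y of the fan's point. Weight 0.3 to 0.55 kg. A sound one, once flicked, slows by only about 0.3 rad/s each second; a rubbing one resists with a few N at the blades and stops dead when let go.
- blade_c (a point): outer end of the top edge of one blade of fan c (the blade along x of the fan's point at reading 0); turns with it. The flat upright radial blades span 14 to 72 mm off the axis, are 4 mm thick, and reach from the round back plate (upper face 26 mm above the bench) to 56 mm above the bench, 6 mm over the rim. Hub 32 mm across, top 50 mm above the bench.
- lever_c (a joint): isolating lever of fan c (rad): 0 leaning towards its fan (on), 1.0 at its stop leaning away from it (isolated); stays where it is left, moved by about 1.5 N at the ball. It pivots 130 mm from the impeller's axis along x of the fan's point, 22 mm above the bench, about that point's y axis; starts between 0 and 0.12.
- lever_c_tip (a point): centre of the black ball, 20 mm across, on the end of the lever of fan c, 50 mm from its pivot; about 66 mm above the bench at either end of its swing, 72 mm half-way.
- solvent_jar: small amber jar with a black cap, 48 mm across, 75 mm tall; a bystander, origin at the centre of its underside.
- came_roll: dark metal ring, 64 mm across, 22 mm tall; a bystander, origin at the centre of its underside.
- screwdriver: screwdriver, 170 mm long, lying on the bench; a bystander, about 25 mm tall at most.
- paintbrush: brush, 170 mm long, lying on the bench; a bystander, about 25 mm tall at most.
- lead_weight: dark metal cylinder, 44 mm across, 40 mm tall; a bystander, origin at the centre of its underside.
- screw_cup: small white bowl, 60 mm across, 45 mm tall; a bystander, origin at the centre of its underside.
- glass_blank: flat piece of green glass, 70 x 50 x 6 mm; a bystander, origin at the centre of its underside.

How it is judged:
By the outcome, as a careful person would: the job done as asked, in the order asked, and still so for the second after the job is handed in, with the robot touching nothing.
It also fails if it takes over 48 s, if anything falls off the work surface, if the arm or the gripper's body presses on something with over 40 N, if the wrist force passes 120 N, or if a joint passes its speed limit or range.

### The arm

A 6-joint arm with a two-finger parallel gripper is mounted at the origin on the work surface. World frame = base frame: x ahead of the robot, y to its left, z up, the work surface at z = 0. Lengths are in m, angles in rad, forces in N, time in s.
With the tool pointing down it reaches from about 0.3 to 0.825 m from the base axis. Payload 5.4 kg.
Tool frame: the origin (TCP) lies at the very end of the fingers, on their centre line; the grasp point (between the pads) lies 19 mm behind it; z points along the fingers, x is the direction in which the jaws open and shut, and the axes are right-handed (so a half turn about z gives the same grasp; the last joint's range is limited). The gripper opens to 92 mm and grips with 3 to 60 N. Pads are 20 mm wide; open, the fingers measure 128 mm over their backs; the gripper's body (75 mm by 189 mm) begins 69 mm behind the grasp point.
Start: joints at [-1.398, 0.158, 1.597, -0, 1.386, -0.21], TCP at [0.215, -0.533, 0.215] pointing down, gripper open.
Joint ranges: [-2.91, 2.91], [-0.94, 2.29], [0.18, 2.7], [-1.29, 4.43], [0.17, 2.64], [-3, 3]. Speed limits (rad/s): [2.57, 2.57, 3.14, 3.14, 3.14, 3.14].

### API

Orientations are given as a rotation vector (axis times angle).
In Python, from workcell import bot gives the robot as it stands. Calls block until the motion is done:
- bot.goto(position, orientation): joint-space move of the TCP to a pose.
- bot.line_to(position, rot=None, max_speed=0.15): straight line of the TCP; rot=None keeps the orientation; max_speed is the mean speed in m/s.
- bot.set_joints(angles): joint-space move.
- bot.set_gripper(opening, newtons=None): opening from 0.0 (shut) to 1.0 (fully open); newtons is the grip in N (None keeps the last); returns when the fingers have stopped.
- bot.hold(seconds).
- bot.inverse_kinematics(position, orientation): joint angles nearest the present ones, or None.
- bot.read_camera(name): name is "scene" or "top" or "wrist"; returns a dict with "pixels" (384x512x3 uint8, blue, green, red), "fx", "fy", "cx", "cy" (pixels), "R" (3x3) and "t" (3): a world point X has camera coordinates R X + t. Camera axes: x right, y down, z forward; pixel columns grow to the right and rows downward; lengths in m; the calibration is good to about 2 mm. A picture is of the moment at which its call begins. There is no depth.
A pose or a line that the arm cannot do raises bot.MotionError and nothing moves.
- bot.job_done(): hands the job in, once; it reports no verdict.
Readings, each from a call of its own:
- bot.current_clock(): time.
- bot.current_joints(): joint angles.
- bot.current_joint_vel(): joint speeds.
- bot.current_effort(): joint torques, N m.
- bot.current_ee_pos(): TCP position.
- bot.current_tool_rot(): TCP orientation.
- bot.current_contact_force(): force on the tool from outside, world axes, zero at the start.
- bot.current_ft_torque(): the same for the moment, N m.
- bot.current_opening(): opening from 0.0 (shut) to 1.0 (fully open).
Only numpy, scipy, OpenCV 4.12 (cv2) and the standard library are available. Lean on these libraries where they do the work, as an engineer would, in place of code of your own. Each camera call takes 0.05 s, during which the arm holds its last target. There are 200 camera calls.

## Working session

There is one attempt and no reset: what is moved stays moved. The work goes in short steps, each a Python script; the robot and the scene stay as the last script left them, time stands still between calls to the robot, and variables do not carry over. Pictures are saved under pics/ and viewed, about 8 in all and at most 12, crops included, and the job is handed in when it is done.

```bash
mkdir -p pics; ls; python3 - <<'E'
from workcell import bot
import cv2,numpy as np
for n in("top","scene"):
    c=bot.read_camera(n);cv2.imwrite(f"pics/{n}0.png",c["pixels"]);print(n,c["fx"],c["fy"],c["cx"],c["cy"],np.round(c["R"],4).tolist(),np.round(c["t"],4).tolist())
a=cv2.imread("pics/top0.png");cv2.imwrite("pics/top0b.png",cv2.resize(a,(800,600),interpolation=cv2.INTER_CUBIC))
print(bot.current_clock(),bot.current_tool_rot())
E
```

```text
pics
top 483.1555017077358 483.1555017077358 252.19444639832793 188.42882079925045 [[0.0089, -0.9999, -0.0062], [-0.9972, -0.0084, -0.0742], [0.0742, 0.0068, -0.9972]] [0.0032, 0.617, 1.2926]
scene 408.2011002058821 408.2011002058821 259.4757881376808 185.7723778921814 [[-0.729, 0.6841, -0.0235], [0.3865, 0.3831, -0.8389], [-0.5649, -0.6207, -0.5437]] [0.4432, -0.1838, 1.4979]
0.1 [-2.60246471e+00  1.75756285e+00  1.89088109e-03]
```

View pics/top0b.png

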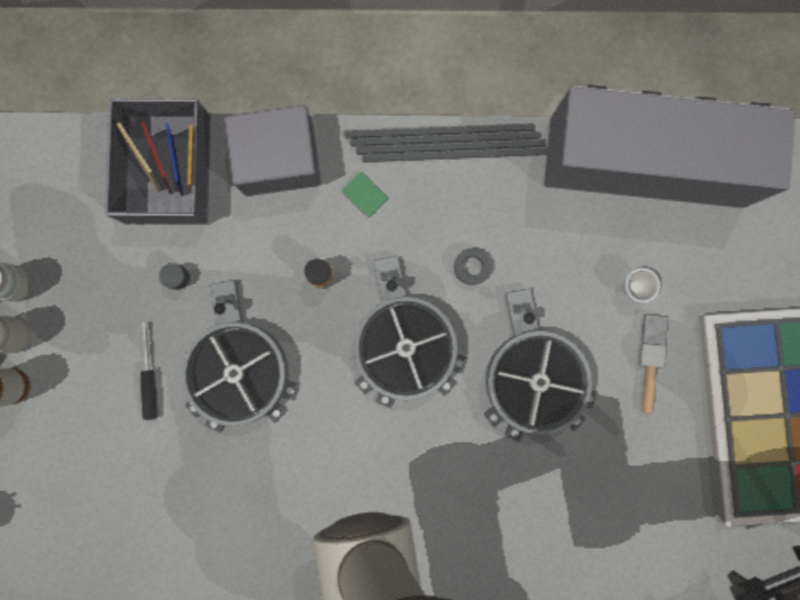

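View pics/scene0.png

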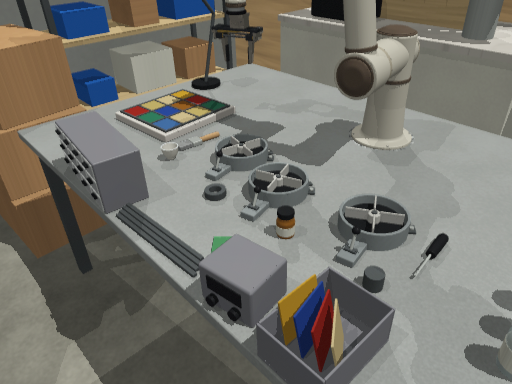

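The top view shows three fans with hubs at about (233,374), (405,348) and (540,382) in the 800-px picture. Their lever balls are on the far side at about (222,309), (391,285) and (529,318). Next I'll convert these to world coordinates and fit the blade angles.

```bash
cat > h.py <<'E'
from workcell import bot
import cv2,numpy as np
from scipy.ndimage import map_coordinates
from scipy.spatial.transform import Rotation as Ro
def ray(c,u,v,z):
    R,t=np.array(c["R"]),np.array(c["t"]);o=-R.T@t
    d=R.T@np.array([(u-c["cx"])/c["fx"],(v-c["cy"])/c["fy"],1]);return o+d*(z-o[2])/d[2]
def proj(c,X):
    p=np.atleast_2d(X)@np.array(c["R"]).T+np.array(c["t"]);return c["fx"]*p[:,0]/p[:,2]+c["cx"],c["fy"]*p[:,1]/p[:,2]+c["cy"]
def profile(c,hub):
    """brightness by world angle (deg, mod 90) of a ring at blade-top height"""
    g=c["pixels"].mean(2);a=np.radians(np.arange(360));s=0
    for r in np.arange(.03,.066,.004):
        u,v=proj(c,np.c_[hub[0]+r*np.cos(a),hub[1]+r*np.sin(a),0*a+.056]);s=s+map_coordinates(g,[v,u],order=1,mode="nearest")
    return s/9
def blade(c,hub):
    s=profile(c,hub).reshape(4,90).mean(0);k=np.argmax(s);return k,s[k]-np.median(s)
def down(yaw): # tool x at world angle yaw, z down
    return (Ro.from_euler('z',yaw)*Ro.from_euler('x',np.pi)).as_rotvec()
E
python3 - <<'E'
from h import *
c=bot.read_camera("top")
img=c["pixels"].copy();k=.64
P=[((233,374),(222,309)),((405,348),(391,285)),((540,382),(529,318))]
for h,b in P:
    H=ray(c,h[0]*k,h[1]*k,.05);B=ray(c,b[0]*k,b[1]*k,.067)
    # refine hub: blade symmetry contrast
    best=max(((blade(c,H+np.array([dx,dy,0]))[1],dx,dy) for dx in np.arange(-.006,.0061,.001) for dy in np.arange(-.006,.0061,.001)))
    H2=H+np.array([best[1],best[2],0]);d=B-H2
    print(H.round(4),H2.round(4),"ball",B.round(4),"dist",np.hypot(*d[:2]).round(4),"axis deg",np.degrees(np.arctan2(d[1],d[0])).round(1),"blade",blade(c,H2))
    a=np.linspace(0,2*np.pi,120)
    for r,z in((.088,.05),(.08,.05),(.016,.05)):
        u,v=proj(c,np.c_[H2[0]+r*np.cos(a),H2[1]+r*np.sin(a),0*a+z])
        for x,y in zip(u,v): img[int(round(y)),int(round(x))]=(0,0,255)
    t=np.radians(blade(c,H2)[0]+90*np.arange(4));u,v=proj(c,np.c_[H2[0]+.072*np.cos(t),H2[1]+.072*np.sin(t),0*t+.056])
    for x,y in zip(u,v): cv2.circle(img,(int(round(x)),int(round(y))),1,(0,255,0),-1)
cv2.imwrite("pics/fit.png",cv2.resize(img[150:290,100:400],None,fx=2.6,fy=2.6,interpolation=cv2.INTER_NEAREST))
E
```

```text
[0.4773 0.2803 0.05  ] [0.4793 0.2813 0.05  ] ball [0.5866 0.2978 0.067 ] dist 0.1085 axis deg 8.8 blade (np.int64(31), np.float64(105.47651904134521))
[ 0.5239 -0.011   0.05  ] [ 0.5249 -0.012   0.05  ] ball [0.6296 0.0136 0.067 ] dist 0.1077 axis deg 13.7 blade (np.int64(20), np.float64(102.98422510734972))
[ 0.4686 -0.2396  0.05  ] [ 0.4686 -0.2396  0.05  ] ball [ 0.5759 -0.2186  0.067 ] dist 0.1093 axis deg 11.1 blade (np.int64(78), np.float64(106.59439907136313))
```

View pics/fit.png

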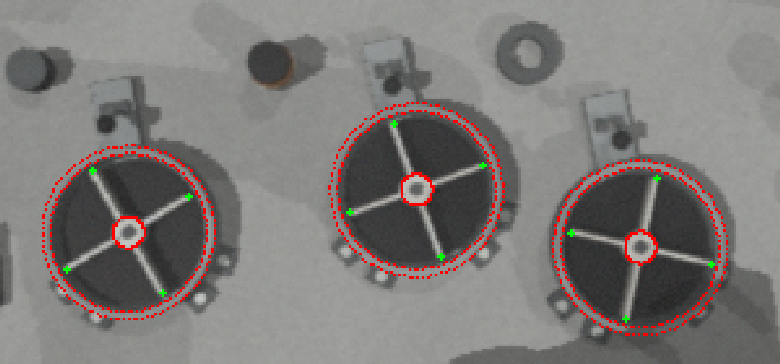

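The fit matches the rim, hub and blades in all three fans. I'll flick the right fan first, with a grazing sweep just above rim height that exits over the rim, then track the blade angle.

```bash
cat >> h.py <<'E'
FAN={"L":((.4793,.2813),8.8,211,-1),"M":((.5249,-.012),13.7,200,-1),"R":((.4686,-.2396),11.1,168,1)}
def pose_ik(p,yaws):
    best=None
    for y in yaws:
        q=bot.inverse_kinematics(p,down(y))
        if q is not None and (best is None or abs(q[5])<abs(best[1][5])): best=(y,q)
    return best
def flick(n,speed=.15,d=.060,s0=-.030,s1=.130,z=.0525,dry=False):
    hub,ax,b,s=FAN[n];hub=np.array(hub);phi=np.radians(b+10*s)
    nv=np.array([np.cos(phi),np.sin(phi)]);tv=s*np.array([-nv[1],nv[0]])
    P=lambda t,z:np.r_[hub+d*nv+t*tv,z]
    y,q=pose_ik(P(s0,.1),[phi,phi+np.pi])
    print(n,"start",P(s0,z).round(3),"end",P(s1,z).round(3),"yaw",round(float(np.degrees(y))),"q",np.round(q,2))
    if dry: return
    bot.goto(P(s0,.10),down(y));bot.line_to(P(s0,z));print("z",bot.current_ee_pos().round(4),"t",bot.current_clock())
    bot.line_to(P(s1,z),max_speed=speed);print("F",np.round(bot.current_contact_force(),1),"t",bot.current_clock())
    watch(n)
def watch(n,k=5,dt=.15):
    for i in range(k):
        t=bot.current_clock();c=bot.read_camera("top");print(round(t,2),blade(c,FAN[n][0]))
        if i in(0,k-1): cv2.imwrite(f"pics/{n}_{t:.2f}.png",c["pixels"])
        bot.hold(dt)
E
python3 - <<'E'
from h import *
for n in "MRL": flick(n,dry=True)
bot.set_gripper(0);print(bot.current_clock())
flick("R")
E
ls pics
```

```text
M start [ 0.471 -0.052  0.052] end [0.443 0.106 0.052] yaw 370 q [-0.37  0.02  1.99 -0.    1.14 -0.54]
R start [ 0.41  -0.208  0.052] end [ 0.404 -0.367  0.052] yaw 358 q [-0.73 -0.02  2.02 -0.    1.14 -0.7 ]
L start [0.434 0.232 0.052] end [0.377 0.381 0.052] yaw 381 q [ 0.24  0.07  1.94 -0.    1.14 -0.12]
1.5
R start [ 0.41  -0.208  0.052] end [ 0.404 -0.367  0.052] yaw 358 q [-0.73 -0.02  2.02 -0.    1.14 -0.7 ]
z [ 0.4097 -0.2082  0.0528] t 3.4417
F [-0.9  0.2 -0.1] t 4.6583
4.66 (np.int64(59), np.float64(94.61313855436525))
4.86 (np.int64(19), np.float64(95.55335572021932))
5.06 (np.int64(68), np.float64(91.08014868156691))
5.26 (np.int64(25), np.float64(94.5258244338739))
5.46 (np.int64(72), np.float64(91.70120700914056))
R_4.66.png
R_5.46.png
fit.png
scene0.png
top0.png
top0b.png
```

The right fan turns about 50° counter-clockwise every 0.2 s (roughly 4.2 rad/s) and slows only gently, so it runs free. Next are the middle and left fans.

```bash
python3 - <<'E'
from h import *
p=bot.current_ee_pos();bot.line_to([p[0],p[1],.11],max_speed=.25)
flick("M")
p=bot.current_ee_pos();bot.line_to([p[0],p[1],.11],max_speed=.25)
flick("L")
watch("R",2,0);watch("M",2,0);watch("L",2,0)
p=bot.current_ee_pos();bot.line_to([p[0],p[1],.11],max_speed=.25)
print(bot.current_clock())
E
ls pics
```

```text
M start [ 0.471 -0.052  0.052] end [0.443 0.106 0.052] yaw 370 q [-0.37  0.02  1.99 -0.    1.14 -0.54]
z [ 0.4711 -0.0527  0.0527] t 7.7333
F [ 0.5 -0.8  0. ] t 8.95
8.95 (np.int64(32), np.float64(80.65410029565359))
9.15 (np.int64(70), np.float64(78.63936981496695))
9.35 (np.int64(19), np.float64(74.8008013736626))
9.55 (np.int64(59), np.float64(76.47266946824999))
9.75 (np.int64(10), np.float64(74.42557203499831))
L start [0.434 0.232 0.052] end [0.377 0.381 0.052] yaw 381 q [ 0.24  0.07  1.94 -0.    1.14 -0.12]
z [0.4342 0.2309 0.0526] t 11.375
F [ 0.3 -0.   0.3] t 12.5917
12.59 (np.int64(61), np.float64(88.08548123024043))
12.79 (np.int64(61), np.float64(88.05894574988315))
12.99 (np.int64(61), np.float64(88.04928344365607))
13.19 (np.int64(61), np.float64(88.42134746967163))
13.39 (np.int64(61), np.float64(87.8540274725562))
13.59 (np.int64(56), np.float64(108.11399164604624))
13.64 (np.int64(60), np.float64(108.81434673567425))
13.69 (np.int64(31), np.float64(105.41337319489114))
13.74 (np.int64(24), np.float64(105.69889202050958))
13.79 (np.int64(61), np.float64(88.06406675022805))
13.84 (np.int64(61), np.float64(88.60406293711323))
14.275
L_12.59.png
L_13.39.png
L_13.79.png
L_13.84.png
M_13.69.png
M_13.74.png
M_8.95.png
M_9.75.png
R_13.59.png
R_13.64.png
R_4.66.png
R_5.46.png
fit.png
scene0.png
top0.png
top0b.png
```

The left fan was pushed 60° and stopped dead, while the right and middle fans are still turning. So the left fan is the rubbing one, and I'll throw its lever.

```bash
python3 - <<'E'
from h import *
hub,ax,_,_=FAN["L"];a=np.radians(ax);nv=np.array([np.cos(a),np.sin(a)])
P=lambda r,z:np.r_[np.array(hub)+r*nv,z]
y,q=pose_ik(P(.074,.11),[a+np.pi/2,a-np.pi/2]);print(q)
bot.goto(P(.074,.11),down(y));bot.line_to(P(.074,.060))
F=lambda:bot.current_contact_force()[:2]@nv
f0=F();bot.line_to(P(.128,.060),max_speed=.06);print(f0,F())
for r in np.arange(.130,.1405,.0015):
    bot.line_to(P(r,.060),max_speed=.03);f=F();print(round(r,4),f.round(1))
    if abs(f)>8: break
bot.line_to(P(r-.012,.060),max_speed=.1);bot.line_to(P(r-.012,.13),max_speed=.2)
bot.goto([.3,.2,.25],down(y))
c=bot.read_camera("top");cv2.imwrite("pics/after.png",cv2.resize(c["pixels"][130:290,100:400],None,fx=2.6,fy=2.6,interpolation=cv2.INTER_CUBIC))
for R in(.106,.154):print(R,[x.item()-o for x,o in zip(proj(c,P(R,.066)),(100,130))])
for n in FAN: print(n,blade(c,FAN[n][0]))
print(bot.current_clock())
E
```

```text
[ 2.94131762e-01  3.79641634e-01  1.54399791e+00 -4.44089210e-16
  1.21795311e+00 -1.43025354e+00]
0.6525544002310937 0.010526441109808993
0.13 -0.8
0.1315 -2.4
0.133 -2.5
0.1345 -6.0
0.136 -11.3
0.106 [42.252675568243205, 68.75831086462745]
0.154 [39.93965614340425, 50.79110695024684]
L (np.int64(60), np.float64(103.56083893182691))
M (np.int64(61), np.float64(105.79059544956625))
R (np.int64(21), np.float64(109.03592936245167))
20.6083
```

View pics/after.png

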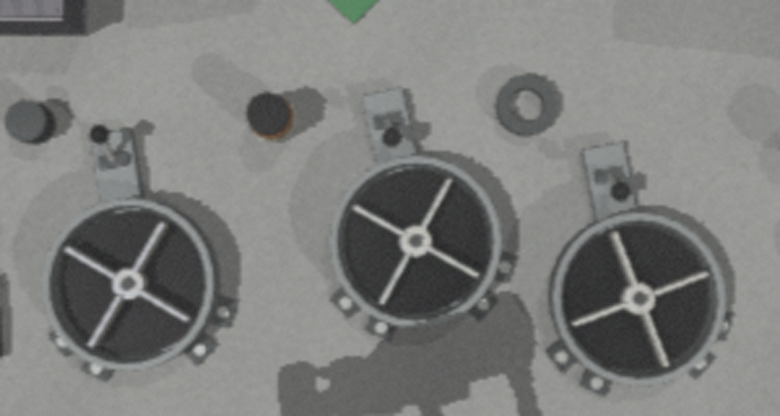

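In the picture the left ball is at (99,133), about 2 px from where it should be at the stop, and the force rose to 11 N against the stop. The other two levers and the bystanders look unmoved, and the arm is clear, so I'm handing in.

```bash
python3 -c "
from workcell import bot
print(bot.current_contact_force().round(2),bot.current_clock());bot.job_done()"
```

```text
[-0.49 -0.41 -0.83] 20.6083
the job is handed in; nothing more can be done
```

The left fan (seen from the robot) is the rubbing one. I threw its isolating lever fully over and handed the job in at 20.6 s. I could not tell from the pictures which of a, b and c it is.

- **Flick tests:** I flicked each impeller once.
  - **Right fan:** it ran at about 4.2 rad/s and was still turning 9 s later.
  - **Middle fan:** it ran at about 3.5 to 4 rad/s and was still turning 4.8 s later. By those speeds both had made well over a full turn.
  - **Left fan:** it moved about 60° under the push and stopped dead, reading 61° in every picture. I did not turn it again.
- **Lever:** I pushed the left lever until the force rose from about 2.5 N to 11 N at its stop. In the last picture the ball is about 2 px (3 to 5 mm) from where it should be at the stop, within my measuring error.
- **Everything else:** the other two levers and the bystander items in the last picture look unmoved. The screwdriver, paintbrush and screw cup were outside that crop, so I did not check them again, but the sweeps passed about 27 mm above anything lying flat. The arm was clear of everything.

No check failed. The left impeller read 60° instead of 61° in the last picture, which I take as noise in the one-degree measurement.

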